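# Click the blade cassette into the slicer

### The arm

A 7-joint arm with a two-finger parallel gripper is mounted at the origin on the work surface. World frame = base frame: x ahead of the robot, y to its left, z up, the work surface at z = 0. Lengths are in m, angles in degrees, forces in N, time in s.
With the tool pointing down it reaches from about 0.425 to 0.875 m from the base axis. Payload 4.7 kg.
Tool frame: the origin (TCP) lies between the finger pads, 19 mm behind the fingertips; this is the grasp point; z points along the fingers, y is the line along which they close (so a half turn about z gives the same grasp; the last joint's range is limited). The gripper opens to 87 mm and grips with 3 to 60 N. Pads are 19 mm wide; open, the fingers measure 117 mm over their backs; the gripper's body (75 mm by 190 mm) begins 51 mm behind the grasp point.
Start: joints at [-74.994, 18.392, -4.016, 83.108, 1.295, 78.541, -3.26], TCP at [0.159, 0.63, 0.241] pointing down, gripper open.
Joint ranges: [-163.93, 163.93], [-17.29, 119.83], [-79.2, 71.16], [3.27, 140.29], [-89.18, 269.18], [5.43, 117.66], [-154.24, 154.24]. Speed limits (degrees/s): [147.25, 147.25, 180, 180, 180, 180, 180].

### API

Orientations are given as [roll, pitch, yaw] about the fixed x, y, z axes, in that order (R = Rz(yaw) Ry(pitch) Rx(roll)).
In Python, from cell import sensors, vision, workorder gives the robot as it stands.
- The arm moves only by the tool drive_tool, never from a script. Its argument "moves" is a list of rows, each an object of numbers: "x", "y", "z": the shift along the tool's x, y, z in mm; "rx", "ry", "rz": the turn, a rotation vector about the tool's x, y, z in rad; "fingers": the closure, from -1 (fully open) to 1 (shut). In form: [{"x": .., "y": .., "z": .., "rx": .., "ry": .., "rz": .., "fingers": ..}, ...]. A call has 1 to 20 rows; each row is the pose to reach, as a shift and turn from the pose commanded when the call began, along the tool's axes at that moment; what a row does not reach only later rows make up. A row lasts 1/8 s, in which the tool goes at most 62.5 mm and 10.7 degrees, less where a joint would pass 70% of its speed; a pose out of reach is approached as far as the arm can. A call with a gripper value outside its range is refused whole. The fingers move at their own pace and stop on an object; "force" is the grip in N (left out, the last holds). Time passes only in rows, so rows that repeat a pose let the fingers close. It gives the time, the measured TCP pose, the force, the opening and the grip force at its end, in the units of the state.
- sensors.get_obs(): the state, without advancing time (a new reading comes with each control period).
- vision.read_camera(name): name is "scene" or "side" or "wrist"; returns a dict with "image" (384x512x3 uint8, red, green, blue), "fx", "fy", "cx", "cy" (pixels), "R" (3x3) and "t" (3): a world point X has camera coordinates R X + t. Camera axes: x right, y down, z forward; pixel columns grow to the right and rows downward; lengths in m; the calibration is good to about 2 mm. A picture is of the moment at which its call begins. There is no depth.
- workorder.sign_off(): hands the job in; it is judged then, once.
The state is a dict: "time_s": time; "qpos": joint angles; "joint_velocities": joint speeds; "effort": joint torques, N m; "tool_pos": TCP position; "tool_rot": TCP orientation; "force": force on the tool from outside, world axes, zero at the start; "wrist_torque": the same for the moment, N m; "grip_width": finger opening in m; "grasp_force": force on a finger pad.
Only numpy, scipy, OpenCV 4.12 (cv2) and the standard library are available. Lean on these libraries where they do the work, as an engineer would, in place of code of your own. Each camera call takes 0.05 s, during which the arm holds its last target. There are 200 camera calls.

### The job

Take the blade cassette off the cutting board, lay it flat on the open end of the slicer's bed with its nose towards the drive housing, and slide it in under the lips until the sprung pawl has clicked into the notch in its side and keeps it from coming back out. Feel for it and push gently, never with more than about 15 N, and leave the jar, spray bottle and bowl where they stand; let go at the end.

Things in the scene. Friction and masses are not known exactly. Their poses are not given: they have to be found in the camera images.
- cassette: Loose white plastic blade cassette, about 0.16 kg: flat plate 90 (x) by 70 (y) by 10 mm thick with an upright black grip. Origin: centre of the underside; z up, +x to the nose (front edge at x = +45 mm). Starts flat on the 12 mm green board, right way up.
- notch (a point): Front end of the notch in the cassette's left (+y) side: cassette x = +30 mm, y = +35 mm, at the underside. The notch is 11 mm deep and runs from x = -6 to +30 mm; the pawl catches behind the solid 15 mm in front of it.
- grip (a point): Top centre of the black grip: cassette x = -20 mm, y = 0, 51 mm above the plate's underside (so above the board or bed it lies on). The grip is a block 16 mm (x) by 34 mm (y), standing 41 mm high on the plate; it can be gripped across either way. With the TCP 7 mm below this point the fingertips clear everything on the bed.
- slicer: Vegetable slicer, fixed. Origin on the table, under the slot's middle line; +x is the way the cassette is pushed, to the white drive housing (from x = +150 mm, 90 mm high). Its flat bed is 35 mm above the table, 130 mm wide, from x = -170 to +150 mm. What stands on the bed is at most 17 mm high.
- bed (a point): Middle of the open end of the bed, on its top face: slicer x = -115 mm, y = 0, z = 35 mm. With the cassette's origin here and its x axis along the slicer's, it lies free on the bed, its nose just inside the flared mouth.
- slot (a point): Start of the slot, on the bed: slicer x = -43 mm, y = 0, z = 35 mm. The flared mouth narrows from 97 mm wide at slicer x = -76 mm to the slot, 73 mm wide, centred on y = 0. From slicer x = -30 mm a lip overhangs each edge of the slot, 12.5 mm above the bed, 61 mm open between them for the grip: the cassette can only go in along the slot.
- pawl (a joint): Angle of the sprung pawl (47 mm steel arm, round nose, on a vertical hinge left of the slot), rad. 0 = sprung into the slot; the cassette's side holds it out at 0.13 to 0.25 in passing (1 to 4 N of push in all); it snaps back to 0 at the click. It sits with the ejector on a catch clamped at an unreported place: the click comes with the cassette's origin at slicer x = +6 to +54 mm.
- ejector (a joint): Travel of the sprung brass ejector pin at the slot's end, m. 0 = out; the nose drives it in, 2500 N/m, from 3 to 4 mm before the click (there 7 to 9 N of spring, 8 to 12 N of push in all, rising past it). Let go after the click, the cassette springs back 1 to 3 mm onto the pawl, the pin staying in by 1 to 2 mm; without the click it returns to 0. 6.5 mm (16 N of spring) is too hard.
- jar: Bystander: closed glass jar, 64 mm wide, 90 mm high. Origin: centre of its underside.
- spray: Bystander: white spray bottle, 76 mm wide, 212 mm high. Origin: centre of its underside.
- tub: Bystander: steel bowl, 110 mm wide, 60 mm high. Origin: centre of its underside.
Things that resemble listed ones, but are neither listed nor needed, are in the scene too. Leave any blue look-alike of the cassette alone.

How it is judged (in metres and radians):
On the way, in this order (a step that is already met when the one before it is completed fails the run):
1. the cassette lies flat on the bed, not yet past the pawl (x of cassette in the frame of slicer between -0.14 and -0.03 m and z of cassette in the frame of slicer between 0.032 and 0.039 m and y of grip in the frame of slicer between -0.015 and 0.015 m and angle between cassette's own z axis and vertical below 0.08 rad and value of joint pawl below 0.05 rad), for 0.1 s.
2. the cassette, in the slot under the lips, holds the pawl pushed aside (x of cassette in the frame of slicer above -0.03 m and z of cassette in the frame of slicer below 0.041 m and value of joint pawl above 0.1 rad), for 0.05 s.
At the end, for the whole second after the job is handed in: The cassette lies flat (tilt under 0.06 rad, underside within about 4 mm of the bed) and straight (within 0.09 rad) in the slot, at rest and released; the pawl is back in the notch (below 0.06 rad) and the ejector pin, held in by 0.6 to 5 mm, presses the cassette back against it (value of joint pawl below 0.06 rad and value of joint ejector between 0.0006 and 0.005 m and x of cassette in the frame of slicer above 0 m and z of cassette in the frame of slicer between 0.032 and 0.039 m and angle between the x axis of cassette and the x axis of slicer, either way round below 0.09 rad and angle between cassette's own z axis and vertical below 0.06 rad and linear speed of cassette below 0.01 m/s); the robot touches nothing.
It fails at once if the cassette is driven so hard that the ejector pin goes in 6.5 mm (value of joint ejector above 0.0065 m).
It fails at once if the cassette is forced against the slicer with more than 60 N (contact force between cassette and slicer above 60 N).
It fails at once if the jar is moved by more than 30 mm (distance of jar from where it was at the start of the episode above 0.03 m).
It fails at once if the spray bottle is moved by more than 30 mm (distance of spray from where it was at the start of the episode above 0.03 m).
It fails at once if the bowl is moved by more than 30 mm (distance of tub from where it was at the start of the episode above 0.03 m).
It also fails if it takes over 61 s, if anything falls off the work surface, if the arm or the gripper's body presses on something with over 40 N, if the wrist force passes 120 N, or if a joint passes its speed limit or range.

## Working session

There is one attempt and no reset: what is moved stays moved. The work goes in short steps, Python scripts to look and compute and a tool call to move; the robot and the scene stay as the last step left them, time stands still between calls to the robot, and variables do not carry over. Pictures are saved under pics/ and viewed, at most 10 in all, crops included, and the job is handed in when it is done.

Besides the shell and the picture viewer there is one more tool, called after "Call:" by a JSON object that holds its "method" and its "body", one argument or row to a line. drive_tool: Moves the arm, as the interface text tells. Its arguments: {"type":"object","properties":{"moves":{"type":"array"},"force":{"type":"number"}},"required":["moves"]}

```bash
mkdir -p pics
cat > h.py <<'E'
import numpy as np, cv2
from cell import sensors, vision, workorder
def snap(name,fn):
    c=vision.read_camera(name); cv2.imwrite('pics/'+fn+'.png',c['image'][:,:,::-1]); np.save('pics/'+fn+'.npy',c,allow_pickle=True); return c
def load(fn): return np.load('pics/'+fn+'.npy',allow_pickle=True).item()
def ray(c,u,v):
    R=np.array(c['R']);t=np.array(c['t']);return -R.T@t, R.T@np.array([(u-c['cx'])/c['fx'],(v-c['cy'])/c['fy'],1])
def at(c,u,v,z):
    o,d=ray(c,u,v);return o+d*(z-o[2])/d[2]
def proj(c,X):
    p=np.array(c['R'])@np.array(X)+np.array(c['t']);return np.array([c['fx']*p[0]/p[2]+c['cx'],c['fy']*p[1]/p[2]+c['cy']])
E
python3 - <<'E'
from h import *
a=snap('scene','s0');b=snap('side','d0')
o=sensors.get_obs();print(o['tool_pos'],o['tool_rot'],o['time_s'])
for c in(a,b): print(ray(c,256,192))
E
```

```text
[0.15937328 0.62968168 0.24028922] [-1.79903183e+02  5.68339344e-03  1.65804524e+02] 0.1
(array([ 1.18391696, -0.24694318,  1.12160312]), array([-0.49338237,  0.2174937 , -0.84218612]))
(array([0.43500238, 0.82667511, 0.87476395]), array([ 0.10783191, -0.70264719, -0.70348006]))
```

View pics/s0.png

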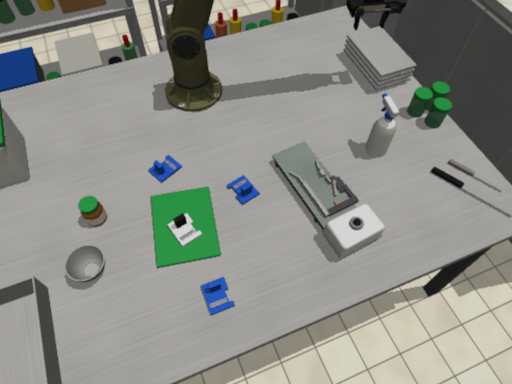

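View pics/d0.png

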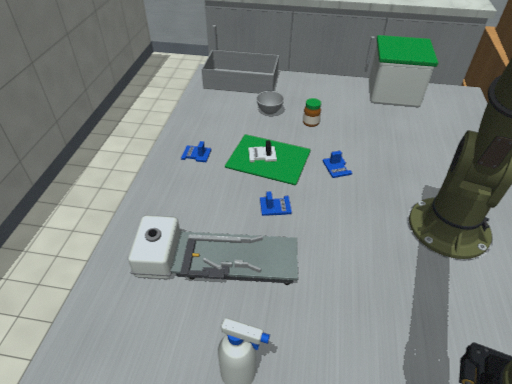

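The white cassette lies on the green board, scene (183,229), side (262,154). Three blue look-alikes are at scene (165,168), (243,190), (217,296); I'm leaving those alone. The slicer has its bed at scene (315,180) and its housing at (354,230). The jar is at (92,210), the bowl at (86,265) and the spray bottle at (382,135). Next is one close crop montage to measure from.

Run:
```python
from h import *
a=cv2.imread('pics/s0.png');b=cv2.imread('pics/d0.png')
f=lambda i,x,y,w,h,s:cv2.resize(i[y:y+h,x:x+w],(w*s,h*s),interpolation=cv2.INTER_CUBIC)
m=np.zeros((600,800,3),np.uint8)
m[:300,:300]=f(a,155,200,60,60,5)      # s=5
m[:300,300:600]=f(b,237,128,60,60,5)
m[300:600,:400]=f(a,265,135,133,133,3)[:300,:399].repeat(1,0) if 0 else cv2.resize(a[140:240,265:398],(400,300),interpolation=cv2.INTER_CUBIC)
m[300:600,400:]=cv2.resize(b[200:300,170:303],(400,300),interpolation=cv2.INTER_CUBIC)
cv2.imwrite('pics/m1.png',m)
```

```text
(no output)
```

View pics/m1.png

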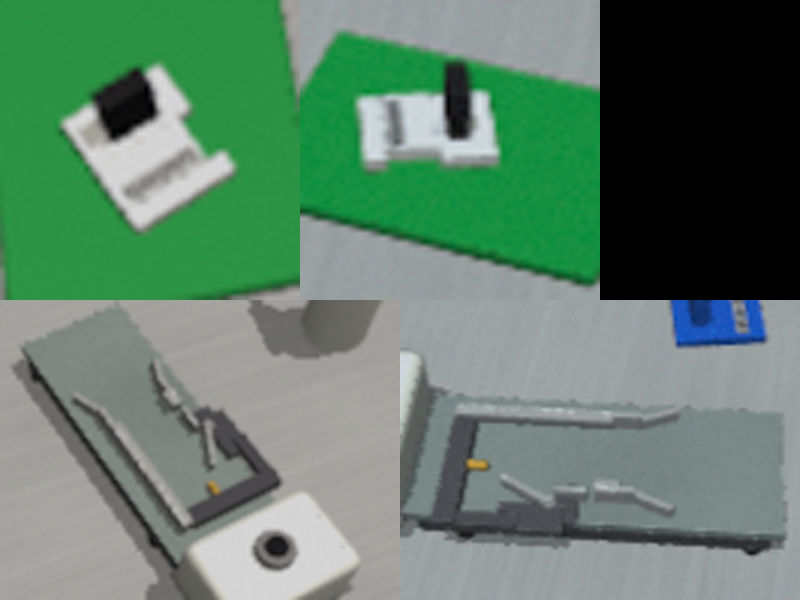

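```bash
cat >> h.py <<'E'
from scipy.optimize import least_squares
def fit(obs,x0):  # obs: (cam,u,v,model xyz or None component) -> x,y,yaw
    def r(p):
        c,s=np.cos(p[2]),np.sin(p[2]);e=[]
        for cam,u,v,m in obs:
            X=at(cam,u,v,m[2]);dx,dy=X[0]-p[0],X[1]-p[1]
            l=(c*dx+s*dy,-s*dx+c*dy)
            e+=[l[i]-m[i] for i in(0,1) if m[i] is not None]
        return np.array(e)
    q=least_squares(r,x0,loss='soft_l1',f_scale=.003);return q.x,np.round(r(q.x)*1e3,1)
E
python3 - <<'E'
from h import *
a=load('s0');b=load('d0')
S=lambda x,y:((x+.5)/5-.5+155,(y+.5)/5-.5+200)
D=lambda x,y:((x-300+.5)/5-.5+237,(y+.5)/5-.5+128)
k=400/133
S2=lambda x,y:((x+.5)/k-.5+265,(y-300+.5)/3-.5+140)
D2=lambda x,y:((x-400+.5)/k-.5+170,(y-300+.5)/3-.5+200)
z=.022
ob=[(a,*S(140,222),(.045,-.035,z)),(a,*S(235,160),(.045,.035,z)),(a,*S(62,123),(-.045,-.035,z)),(a,*S(160,66),(-.045,.035,z)),
(b,*D(359,98),(.045,-.035,z)),(b,*D(364,160),(.045,.035,z)),(b,*D(490,92),(-.045,-.035,z)),(b,*D(497,155),(-.045,.035,z)),
(b,*D(456,64),(-.02,0,.063))]
for o in ob: print(np.round(at(o[0],o[1],o[2],o[3][2]),4))
p=at(a,183,229,z);print('cas',fit(ob,[p[0],p[1],0.9]))
p,_=fit(ob,[p[0],p[1],.9]) 
z=.035
ob=[(a,*S2(22,346),(-.17,.0-.065,z)),(a,*S2(118,304),(-.17,.065,z)),(a,*S2(78,428),(None,-.065,z)),
(a,*S2(150,527),(None,-.065,z)),(b,*D2(782,413),(-.17,-.065,z)),(b,*D2(786,540),(-.17,.065,z)),(b,*D2(720,410),(None,-.065,z)),(b,*D2(460,392),(None,-.065,z)),(b,*D2(650,533),(None,.065,z))]
for o in ob: print(np.round(at(o[0],o[1],o[2],o[3][2]),4))
A=at(*ob[0][:3],z);B=at(*ob[1][:3],z);w=B-A;yaw=np.arctan2(-w[0],w[1]);M=(A+B)/2
print('sl',fit(ob,[M[0]+.17*np.cos(yaw),M[1]+.17*np.sin(yaw),yaw]))
print('pin tip',at(b,*D2(488,465),.041),at(a,*S2(212,483),.041))
for n,u,v in(('jar',92,222),('bowl',87,275),('spray',378,152)):print(n,at(a,u,v,0))
E
```

```text
[ 0.6267 -0.2362  0.022 ]
[ 0.6089 -0.1708  0.022 ]
[ 0.5446 -0.2607  0.022 ]
[ 0.5289 -0.1931  0.022 ]
[ 0.6276 -0.2389  0.022 ]
[ 0.6126 -0.1737  0.022 ]
[ 0.5388 -0.2613  0.022 ]
[ 0.5253 -0.1943  0.022 ]
[ 0.5603 -0.2352  0.063 ]
cas (array([ 0.57652478, -0.2166652 ,  0.25124457]), array([ -1.3,   3.6,  -2.2,   1.4,   3.2,   0.3,   4.7,  -0.4,  -1.1,
         0.8,   0.6,  -2.3,  -2.6,   1.2,   1. ,  -0.6,  -0.3, -14. ]))
[0.4304 0.1413 0.035 ]
[0.4161 0.269  0.035 ]
[0.5555 0.1519 0.035 ]
[0.6944 0.1678 0.035 ]
[0.4267 0.1414 0.035 ]
[0.4115 0.274  0.035 ]
[0.4822 0.1476 0.035 ]
[0.7197 0.1678 0.035 ]
[0.5227 0.2867 0.035 ]
sl (array([0.59045056, 0.22256435, 0.09493755]), array([ 3. , -0.7,  0.9, -2.2, -2. ,  0.6, -0.7, -0.3, -3.3,  3.2,  0.6,
       -1.8,  5.3]))
pin tip [0.67101562 0.24714663 0.041     ] [0.67460608 0.24959688 0.041     ]
jar [ 0.43551993 -0.47545731  0.        ]
bowl [ 0.60506706 -0.5208896   0.        ]
spray [0.53508488 0.50602806 0.        ]
```

The cassette fits at about (0.577, -0.217), yaw 14°, with corner residuals up to 5 mm against the given 90 x 70 mm. The slicer fits at about (0.590, 0.223), yaw 5.4°. The slot looks off-centre on the bed, so I'll look down at it with the wrist camera on the way.

Call:
{"method": "drive_tool", "body": {
  "moves": [
    {"x": -430, "y": -320, "z": -160, "rz": 1.229, "fingers": -1},
    {"x": -430, "y": -320, "z": -160, "rz": 1.229, "fingers": -1},
    {"x": -430, "y": -320, "z": -160, "rz": 1.229, "fingers": -1},
    {"x": -430, "y": -320, "z": -160, "rz": 1.229, "fingers": -1},
    {"x": -430, "y": -320, "z": -160, "rz": 1.229, "fingers": -1},
    {"x": -430, "y": -320, "z": -160, "rz": 1.229, "fingers": -1},
    {"x": -430, "y": -320, "z": -160, "rz": 1.229, "fingers": -1},
    {"x": -430, "y": -320, "z": -160, "rz": 1.229, "fingers": -1},
    {"x": -430, "y": -320, "z": -160, "rz": 1.229, "fingers": -1},
    {"x": -430, "y": -320, "z": -160, "rz": 1.229, "fingers": -1},
    {"x": -430, "y": -320, "z": -160, "rz": 1.229, "fingers": -1},
    {"x": -430, "y": -320, "z": -160, "rz": 1.229, "fingers": -1},
    {"x": -430, "y": -320, "z": -160, "rz": 1.229, "fingers": -1}
  ]
}}

```text
invalid input at $.moves[0]: expected keys x, y, z, rx, ry, rz, fingers
```

Run:
```python
from h import *
c=snap('wrist','w1');o=sensors.get_obs();print(o['tool_pos'],o['tool_rot'],o['time_s'],o['force']);print(ray(c,256,192))
i=cv2.imread('pics/w1.png');cv2.imwrite('pics/w1b.png',cv2.resize(i,(800,600),interpolation=cv2.INTER_CUBIC))
```

```text
[0.15939533 0.62973483 0.24041519] [-1.79914635e+02  6.22989085e-03  1.65800003e+02] 0.15 [0.00173843 0.4278246  0.64245187]
(array([0.09384897, 0.64777865, 0.38405235]), array([ 0.23744555, -0.05263395, -0.97007531]))
```

View pics/w1b.png

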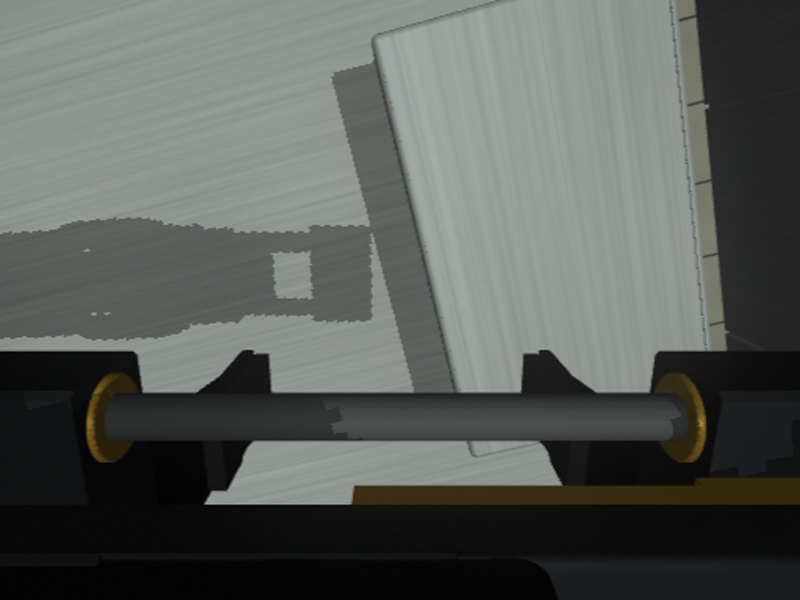

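Call:
{"method": "drive_tool", "body": {
  "moves": [
    {"x": -480, "y": -310, "z": -160, "rx": 0, "ry": 0, "rz": 1.229, "fingers": -1},
    {"x": -480, "y": -310, "z": -160, "rx": 0, "ry": 0, "rz": 1.229, "fingers": -1},
    {"x": -480, "y": -310, "z": -160, "rx": 0, "ry": 0, "rz": 1.229, "fingers": -1},
    {"x": -480, "y": -310, "z": -160, "rx": 0, "ry": 0, "rz": 1.229, "fingers": -1},
    {"x": -480, "y": -310, "z": -160, "rx": 0, "ry": 0, "rz": 1.229, "fingers": -1},
    {"x": -480, "y": -310, "z": -160, "rx": 0, "ry": 0, "rz": 1.229, "fingers": -1},
    {"x": -480, "y": -310, "z": -160, "rx": 0, "ry": 0, "rz": 1.229, "fingers": -1},
    {"x": -480, "y": -310, "z": -160, "rx": 0, "ry": 0, "rz": 1.229, "fingers": -1},
    {"x": -480, "y": -310, "z": -160, "rx": 0, "ry": 0, "rz": 1.229, "fingers": -1},
    {"x": -480, "y": -310, "z": -160, "rx": 0, "ry": 0, "rz": 1.229, "fingers": -1},
    {"x": -480, "y": -310, "z": -160, "rx": 0, "ry": 0, "rz": 1.229, "fingers": -1},
    {"x": -480, "y": -310, "z": -160, "rx": 0, "ry": 0, "rz": 1.229, "fingers": -1},
    {"x": -480, "y": -310, "z": -160, "rx": 0, "ry": 0, "rz": 1.229, "fingers": -1}
  ]
}}

```text
time_s: 1.78
tool_pos: [0.5476, 0.2137, 0.4007]
tool_rot: [-179.9, -0.0, 95.6]
force: [0.3, 0.4, -0.5]
grip_width: 0.087
grasp_force: 0.0
```

Run:
```python
from h import *
c=snap('wrist','w2');o=sensors.get_obs();print(o['tool_pos'],o['tool_rot'],o['time_s'],o['force'],o['qpos'])
i=cv2.imread('pics/w2.png');cv2.imwrite('pics/w2b.png',cv2.resize(i,(800,600),interpolation=cv2.INTER_CUBIC))
```

```text
[0.54773501 0.2134751  0.40085645] [-1.79948533e+02 -2.03674477e-02  9.55509480e+01] 1.825 [-0.01219432  0.240607    0.43281445] [-44.7455728    9.46022487  24.67440158  77.00010593  -3.97917234
  94.42386532 -15.1208545 ]
```

View pics/w2b.png

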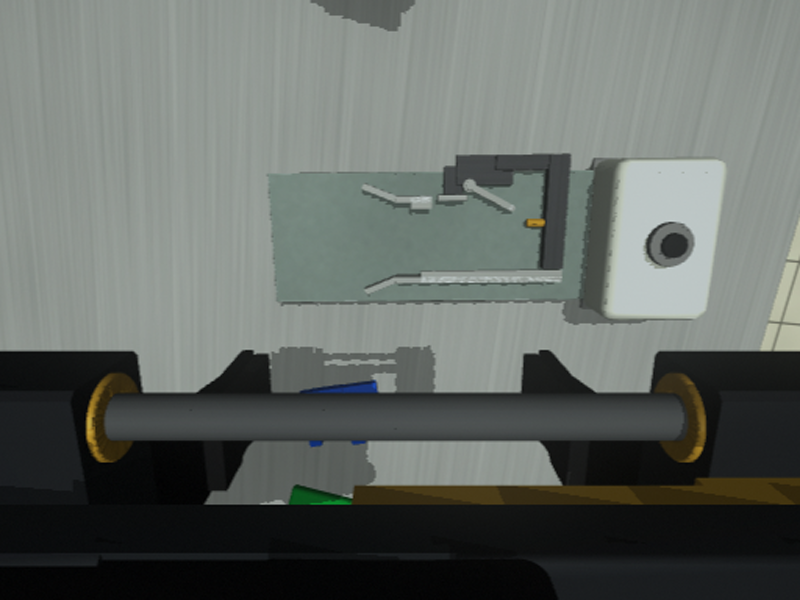

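Run:
```python
from h import *
c=load('w2');k=.64
P=lambda x,y:((x+.5)*k-.5,(y+.5)*k-.5)
z=.035
bed=[(c,*P(268,174),(-.17,.065,z)),(c,*P(276,302),(-.17,-.065,z)),(c,*P(430,172),(None,.065,z)),(c,*P(540,300),(None,-.065,z)),(c,*P(580,170),(None,.065,z))]
print('bed',fit(bed,[.59,.2225,.095]))
for h in(.0495,.052):
  sl=[(c,*P(366,191),(-.076,.0485,h)),(c,*P(366,289),(-.076,-.0485,h)),(c,*P(415,208),(None,.0305,h)),(c,*P(431,208),(None,.0305,h)),(c,*P(425,271),(None,-.0305,h)),(c,*P(555,269),(None,-.0305,h)),(c,*P(412,205),(-.03,None,h)),(c,*P(421,276),(-.03,None,h))]
  print('slot',h,fit(sl,[.59,.2225,.095]))
  print([np.round(at(*s[:3],h)[:2],4) for s in sl])
```

```text
bed (array([0.59247688, 0.22478831, 0.10645247]), array([ 0.6, -0.4, -0.6,  0.2, -0. , -0.2,  0.4]))
slot 0.0495 (array([0.59531685, 0.22548229, 0.11275554]), array([ 0.5, -0.5, -2.5,  0.1,  0.7,  0.4, -0.4, -0.4, -1.5,  7. ]))
[array([0.5149, 0.2647]), array([0.5228, 0.1686]), array([0.5634, 0.2532]), array([0.5788, 0.2547]), array([0.5799, 0.1927]), array([0.7087, 0.2073]), array([0.5602, 0.2558]), array([0.5765, 0.1872])]
slot 0.052 (array([0.59536798, 0.2258273 , 0.11353847]), array([ 0.6, -0.7, -2.4,  0.4,  0.5,  0.3, -0.2, -0.3, -1.6,  6.8]))
[array([0.515 , 0.2647]), array([0.5229, 0.1692]), array([0.5633, 0.2534]), array([0.5786, 0.2549]), array([0.5797, 0.1931]), array([0.7078, 0.2076]), array([0.5601, 0.2559]), array([0.5763, 0.1877])]
```

The wrist view shows the bed corners at (268,174) and (276,302), the flare tips at (366,190) and (366,290), and the lips at rows 208 and 271. Bed and slot agree to about 3 mm, giving the slicer at (0.593, 0.225), yaw 0.109. Now I'll move over the cassette.

Call:
{"method": "drive_tool", "body": {
  "moves": [
    {"x": -434, "y": -33, "z": 100, "rx": 0, "ry": 0, "rz": -0.154, "fingers": -1},
    {"x": -434, "y": -33, "z": 100, "rx": 0, "ry": 0, "rz": -0.154, "fingers": -1},
    {"x": -434, "y": -33, "z": 100, "rx": 0, "ry": 0, "rz": -0.154, "fingers": -1},
    {"x": -434, "y": -33, "z": 100, "rx": 0, "ry": 0, "rz": -0.154, "fingers": -1},
    {"x": -434, "y": -33, "z": 100, "rx": 0, "ry": 0, "rz": -0.154, "fingers": -1},
    {"x": -434, "y": -33, "z": 100, "rx": 0, "ry": 0, "rz": -0.154, "fingers": -1},
    {"x": -434, "y": -33, "z": 100, "rx": 0, "ry": 0, "rz": -0.154, "fingers": -1},
    {"x": -434, "y": -33, "z": 100, "rx": 0, "ry": 0, "rz": -0.154, "fingers": -1},
    {"x": -434, "y": -33, "z": 100, "rx": 0, "ry": 0, "rz": -0.154, "fingers": -1},
    {"x": -434, "y": -33, "z": 100, "rx": 0, "ry": 0, "rz": -0.154, "fingers": -1}
  ]
}}

```text
time_s: 3.08
tool_pos: [0.5576, -0.2205, 0.3014]
tool_rot: [179.9, -0.1, 104.4]
force: [-0.2, 0.2, -1.1]
grip_width: 0.087
grasp_force: 0.0
```

Run:
```python
from h import *
c=snap('wrist','w3');o=sensors.get_obs();print(o['tool_pos'],o['tool_rot'],o['time_s'],o['force'])
i=cv2.imread('pics/w3.png');cv2.imwrite('pics/w3b.png',cv2.resize(i[50:250,100:367],(800,600),interpolation=cv2.INTER_CUBIC))
```

```text
[ 0.55763615 -0.22060177  0.30154635] [ 1.79939041e+02 -5.15947416e-02  1.04447771e+02] 3.125 [-0.45670745  0.45284202  0.08432328]
```

View pics/w3b.png

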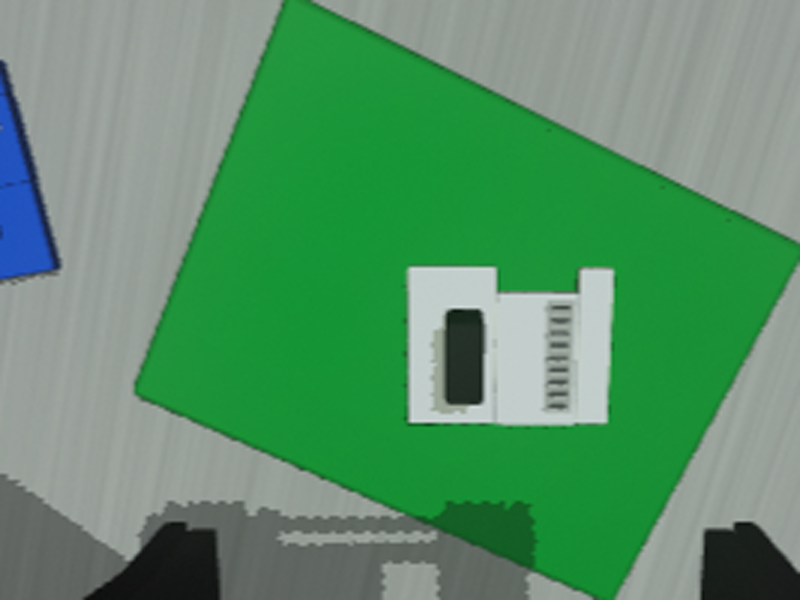

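The wrist crop shows the white cassette: corners (408,267), (613,268), (609,423), (408,423), grip top at (464,357), notch on its upper (left) side. It's the right one.

Run:
```python
from h import *
c=load('w3');P=lambda x,y:((x+.5)*267/800-.5+100,(y+.5)/3-.5+50)
z=.022
ob=[(c,*P(408,267),(-.045,.035,z)),(c,*P(613,268),(.045,.035,z)),(c,*P(609,423),(.045,-.035,z)),(c,*P(408,423),(-.045,-.035,z)),(c,*P(464,357),(-.02,0,.063))]
p,r=fit(ob,[.5765,-.2167,.251]);print(p,r,at(*ob[4][:3],.063))
g=p[:2]-.02*np.array([np.cos(p[2]),np.sin(p[2])])
o=sensors.get_obs();a=np.radians(o['tool_rot'][2]);d=np.append(g,.056)-o['tool_pos']
print(g,'tool dx,dy,dz mm',1e3*(np.cos(a)*d[0]+np.sin(a)*d[1]),1e3*(np.sin(a)*d[0]-np.cos(a)*d[1]),-1e3*d[2],'rz',a-(p[2]+np.pi/2))
```

```text
[ 0.58035907 -0.21387975  0.24761877] [ 0.5 -0.8 -0.7 -0.8  0.6  0.1 -0.2 -0.3 -0.3  2.1] [ 0.56020033 -0.21683442  0.063     ]
[ 0.56096909 -0.21878167] tool dx,dy,dz mm 0.9309808862391974 3.681643416219773 245.5463466205473 rz 0.004542405043563624
```

Call:
{"method": "drive_tool", "body": {
  "moves": [
    {"x": 2, "y": 3.5, "z": 60, "rx": 0, "ry": 0, "rz": 0.0045, "fingers": -1},
    {"x": 2, "y": 3.5, "z": 120, "rx": 0, "ry": 0, "rz": 0.0045, "fingers": -1},
    {"x": 2, "y": 3.5, "z": 180, "rx": 0, "ry": 0, "rz": 0.0045, "fingers": -1},
    {"x": 2, "y": 3.5, "z": 220, "rx": 0, "ry": 0, "rz": 0.0045, "fingers": -1},
    {"x": 2, "y": 3.5, "z": 245, "rx": 0, "ry": 0, "rz": 0.0045, "fingers": -1},
    {"x": 2, "y": 3.5, "z": 245, "rx": 0, "ry": 0, "rz": 0.0045, "fingers": -1},
    {"x": 2, "y": 3.5, "z": 245, "rx": 0, "ry": 0, "rz": 0.0045, "fingers": 1},
    {"x": 2, "y": 3.5, "z": 245, "rx": 0, "ry": 0, "rz": 0.0045, "fingers": 1},
    {"x": 2, "y": 3.5, "z": 245, "rx": 0, "ry": 0, "rz": 0.0045, "fingers": 1},
    {"x": 2, "y": 3.5, "z": 245, "rx": 0, "ry": 0, "rz": 0.0045, "fingers": 1},
    {"x": 2, "y": 3.5, "z": 245, "rx": 0, "ry": 0, "rz": 0.0045, "fingers": 1},
    {"x": 2, "y": 3.5, "z": 245, "rx": 0, "ry": 0, "rz": 0.0045, "fingers": 1}
  ],
  "force": 30
}}

```text
time_s: 4.62
tool_pos: [0.5595, -0.2205, 0.0562]
tool_rot: [180.0, -0.0, 103.9]
force: [-0.5, 0.3, 0.1]
grip_width: 0.0349
grasp_force: 0.0
```

Call:
{"method": "drive_tool", "body": {
  "moves": [
    {"x": 0, "y": 0, "z": 0, "rx": 0, "ry": 0, "rz": 0, "fingers": 1},
    {"x": 0, "y": 0, "z": 0, "rx": 0, "ry": 0, "rz": 0, "fingers": 1},
    {"x": 0, "y": 0, "z": 0, "rx": 0, "ry": 0, "rz": 0, "fingers": 1},
    {"x": 0, "y": 0, "z": 0, "rx": 0, "ry": 0, "rz": 0, "fingers": 1},
    {"x": 0, "y": 0, "z": 0, "rx": 0, "ry": 0, "rz": 0, "fingers": 1}
  ]
}}

```text
time_s: 5.25
tool_pos: [0.5595, -0.2204, 0.0562]
tool_rot: [-180.0, -0.0, 104.0]
force: [0.7, -1.0, 0.2]
grip_width: 0.016
grasp_force: 30.0
```

Call:
{"method": "drive_tool", "body": {
  "moves": [
    {"x": 0, "y": 0, "z": -40, "rx": 0, "ry": 0, "rz": 0, "fingers": 1},
    {"x": 0, "y": 0, "z": -90, "rx": 0, "ry": 0, "rz": 0, "fingers": 1},
    {"x": 20, "y": 0, "z": -130, "rx": 0, "ry": 0, "rz": 0.01, "fingers": 1},
    {"x": 65, "y": 1, "z": -150, "rx": 0, "ry": 0, "rz": 0.03, "fingers": 1},
    {"x": 115, "y": 2, "z": -150, "rx": 0, "ry": 0, "rz": 0.05, "fingers": 1},
    {"x": 165, "y": 3, "z": -150, "rx": 0, "ry": 0, "rz": 0.07, "fingers": 1},
    {"x": 215, "y": 4, "z": -150, "rx": 0, "ry": 0, "rz": 0.09, "fingers": 1},
    {"x": 265, "y": 5, "z": -150, "rx": 0, "ry": 0, "rz": 0.1, "fingers": 1},
    {"x": 315, "y": 6, "z": -150, "rx": 0, "ry": 0, "rz": 0.12, "fingers": 1},
    {"x": 365, "y": 6.5, "z": -150, "rx": 0, "ry": 0, "rz": 0.136, "fingers": 1},
    {"x": 410, "y": 6.5, "z": -130, "rx": 0, "ry": 0, "rz": 0.136, "fingers": 1},
    {"x": 441, "y": 6.5, "z": -100, "rx": 0, "ry": 0, "rz": 0.136, "fingers": 1},
    {"x": 441, "y": 6.5, "z": -85, "rx": 0, "ry": 0, "rz": 0.136, "fingers": 1},
    {"x": 441, "y": 6.5, "z": -85, "rx": 0, "ry": 0, "rz": 0.136, "fingers": 1},
    {"x": 441, "y": 6.5, "z": -85, "rx": 0, "ry": 0, "rz": 0.136, "fingers": 1}
  ]
}}

```text
time_s: 7.12
tool_pos: [0.4606, 0.2079, 0.1421]
tool_rot: [179.9, -0.0, 96.0]
force: [1.1, 0.8, -0.7]
grip_width: 0.0156
grasp_force: 30.0
```

Run:
```python
from h import *
w=snap('wrist','w4');a=snap('scene','s4');b=snap('side','d4');o=sensors.get_obs();print(o['tool_pos'],o['tool_rot'],o['time_s'],o['force'],o['qpos'],o['grip_width'])
m=np.zeros((600,800,3),np.uint8)
f=lambda n,x,y,w,h,s:cv2.resize(cv2.imread(f'pics/{n}.png')[y:y+h,x:x+w],(w*s,h*s),interpolation=cv2.INTER_CUBIC)
m[:300,:400]=f('s4',255,130,100,75,4);m[:300,400:]=f('d4',220,200,100,75,4);m[300:,:600]=f('w4',80,100,300,150,2)
cv2.imwrite('pics/m4.png',m)
```

```text
[0.46046831 0.20854723 0.14232284] [ 1.79901569e+02 -5.41878220e-02  9.60666433e+01] 7.275 [ 0.76473948 -0.48423952 -0.89997793] [-48.67942398   4.88595026  22.41507864 111.33547198  -2.08852878
  64.04995729 -19.36056447] 0.01601048859488422
```

View pics/m4.png

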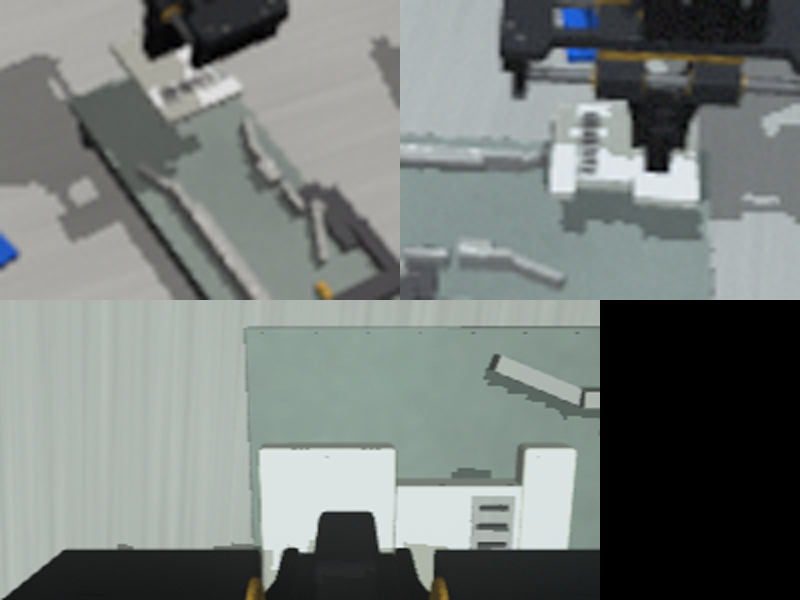

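Cassette is held level and straight over the bed. In the wrist crop its left-side top corners are at (260,447) and (575,448), and the bed corner at (246,328).

Run:
```python
from h import *
c=load('w4');P=lambda x,y:((x+.5)/2-.5+80,(y-300+.5)/2-.5+100)
o=sensors.get_obs();a=np.radians(o['tool_rot'][2]);T=o['tool_pos']
def tl(X):
    d=X-T;return np.round(1e3*np.array([np.cos(a)*d[0]+np.sin(a)*d[1],np.sin(a)*d[0]-np.cos(a)*d[1],d[2]]),1)
for q in((260,448),(575,449)):print(tl(at(c,*P(*q),T[2]-.0342)))
sx,sy,y=.593,.2252,.109
def sl(X):
    d=X[:2]-np.array([sx,sy]);return 1e3*np.array([np.cos(y)*d[0]+np.sin(y)*d[1],-np.sin(y)*d[0]+np.cos(y)*d[1]])
print('bed corner',sl(at(c,*P(246,328),.035)),'tip',sl(at(c,*P(490,375),.0495)),'TCP',sl(T))
```

```text
[ 35.3 -22.7 -34.2]
[ 34.9  65.7 -34.2]
bed corner [-169.66010737   65.27175624] tip [-79.81095276  48.50823963] TCP [-133.55671992   -2.13657913]
```

Call:
{"method": "drive_tool", "body": {
  "moves": [
    {"x": 2, "y": -2, "z": 20, "rx": 0, "ry": 0, "rz": -0.003, "fingers": 1},
    {"x": 2, "y": -2, "z": 40, "rx": 0, "ry": 0, "rz": -0.003, "fingers": 1},
    {"x": 2, "y": -2, "z": 55, "rx": 0, "ry": 0, "rz": -0.003, "fingers": 1},
    {"x": 2, "y": -2, "z": 59, "rx": 0, "ry": 0, "rz": -0.003, "fingers": 1},
    {"x": 2, "y": -2, "z": 61, "rx": 0, "ry": 0, "rz": -0.003, "fingers": 1},
    {"x": 2, "y": -2, "z": 61, "rx": 0, "ry": 0, "rz": -0.003, "fingers": 1},
    {"x": 2, "y": -2, "z": 61, "rx": 0, "ry": 0, "rz": -0.003, "fingers": 1}
  ]
}}

```text
time_s: 8.15
tool_pos: [0.4577, 0.2111, 0.0808]
tool_rot: [179.9, -0.0, 96.3]
force: [0.3, -0.1, -1.9]
grip_width: 0.016
grasp_force: 30.0
```

Call:
{"method": "drive_tool", "body": {
  "moves": [
    {"x": 0, "y": 0, "z": 0.5, "rx": 0, "ry": 0, "rz": 0, "fingers": 1},
    {"x": 0, "y": 0, "z": 1, "rx": 0, "ry": 0, "rz": 0, "fingers": 1},
    {"x": 0, "y": 0, "z": 1.5, "rx": 0, "ry": 0, "rz": 0, "fingers": 1},
    {"x": 0, "y": 0, "z": 1.5, "rx": 0, "ry": 0, "rz": 0, "fingers": 1},
    {"x": 0, "y": 0, "z": 1.5, "rx": 0, "ry": 0, "rz": 0, "fingers": 1}
  ]
}}

```text
time_s: 8.78
tool_pos: [0.4575, 0.211, 0.0791]
tool_rot: [180.0, -0.0, 96.3]
force: [-1.2, -1.0, 3.6]
grip_width: 0.0157
grasp_force: 30.0
```

Call:
{"method": "drive_tool", "body": {
  "moves": [
    {"x": 0, "y": 4, "z": -0.5, "rx": 0, "ry": 0, "rz": 0, "fingers": 1},
    {"x": 0, "y": 9, "z": -0.5, "rx": 0, "ry": 0, "rz": 0, "fingers": 1},
    {"x": 0, "y": 14, "z": -0.5, "rx": 0, "ry": 0, "rz": 0, "fingers": 1},
    {"x": 0, "y": 19, "z": -0.5, "rx": 0, "ry": 0, "rz": 0, "fingers": 1},
    {"x": 0, "y": 23, "z": -0.5, "rx": 0, "ry": 0, "rz": 0, "fingers": 1},
    {"x": 0, "y": 26, "z": -0.5, "rx": 0, "ry": 0, "rz": 0, "fingers": 1},
    {"x": 0, "y": 28, "z": -0.5, "rx": 0, "ry": 0, "rz": 0, "fingers": 1},
    {"x": 0, "y": 30, "z": -0.5, "rx": 0, "ry": 0, "rz": 0, "fingers": 1}
  ],
  "force": 20
}}

```text
time_s: 9.78
tool_pos: [0.4872, 0.2142, 0.0792]
tool_rot: [-180.0, 0.0, 96.3]
force: [0.2, 1.2, -0.9]
grip_width: 0.0158
grasp_force: 20.0
```

Call:
{"method": "drive_tool", "body": {
  "moves": [
    {"x": 0, "y": 2, "z": 0.3, "rx": 0, "ry": 0, "rz": 0, "fingers": 1},
    {"x": 0, "y": 4, "z": 0.3, "rx": 0, "ry": 0, "rz": 0, "fingers": 1},
    {"x": 0, "y": 6, "z": 0.3, "rx": 0, "ry": 0, "rz": 0, "fingers": 1},
    {"x": 0, "y": 8, "z": 0.3, "rx": 0, "ry": 0, "rz": 0, "fingers": 1},
    {"x": 0, "y": 10, "z": 0.3, "rx": 0, "ry": 0, "rz": 0, "fingers": 1},
    {"x": 0, "y": 12, "z": 0.3, "rx": 0, "ry": 0, "rz": 0, "fingers": 1},
    {"x": 0, "y": 14, "z": 0.3, "rx": 0, "ry": 0, "rz": 0, "fingers": 1}
  ]
}}

```text
time_s: 10.65
tool_pos: [0.5013, 0.2158, 0.0792]
tool_rot: [180.0, -0.0, 96.3]
force: [-1.4, -0.5, 3.3]
grip_width: 0.0164
grasp_force: 20.0
```

Call:
{"method": "drive_tool", "body": {
  "moves": [
    {"x": 0, "y": 2, "z": -0.2, "rx": 0, "ry": 0, "rz": 0, "fingers": 1},
    {"x": 0, "y": 4, "z": -0.2, "rx": 0, "ry": 0, "rz": 0, "fingers": 1},
    {"x": 0, "y": 6, "z": -0.2, "rx": 0, "ry": 0, "rz": 0, "fingers": 1},
    {"x": 0, "y": 8, "z": -0.2, "rx": 0, "ry": 0, "rz": 0, "fingers": 1},
    {"x": 0, "y": 10, "z": -0.2, "rx": 0, "ry": 0, "rz": 0, "fingers": 1},
    {"x": 0, "y": 12, "z": -0.2, "rx": 0, "ry": 0, "rz": 0, "fingers": 1},
    {"x": 0, "y": 14, "z": -0.2, "rx": 0, "ry": 0, "rz": 0, "fingers": 1},
    {"x": 0, "y": 14, "z": -0.2, "rx": 0, "ry": 0, "rz": 0, "fingers": 1}
  ]
}}

```text
time_s: 11.65
tool_pos: [0.5154, 0.2173, 0.0792]
tool_rot: [180.0, -0.0, 96.3]
force: [0.7, 0.0, 0.9]
grip_width: 0.0158
grasp_force: 20.0
```

Run:
```python
from h import *
a=snap('scene','s5');b=snap('side','d5');w=snap('wrist','w5');o=sensors.get_obs();print(o['tool_pos'],o['tool_rot'],o['time_s'],o['force'],o['wrist_torque'])
m=np.zeros((600,800,3),np.uint8)
f=lambda n,x,y,w,h,s:cv2.resize(cv2.imread(f'pics/{n}.png')[y:y+h,x:x+w],(w*s,h*s),interpolation=cv2.INTER_CUBIC)
m[:300,:400]=f('s5',265,140,100,75,4);m[:300,400:]=f('d5',180,210,100,75,4);m[300:,:]=f('w5',80,100,400,150,2)
cv2.imwrite('pics/m5.png',m)
```

```text
[0.51523052 0.21721362 0.07915624] [ 1.79965370e+02 -4.10656299e-05  9.63288523e+01] 11.8 [1.85334443 0.16253728 0.63597239] [-0.03937203 -0.00752993  0.02014093]
```

View pics/m5.png

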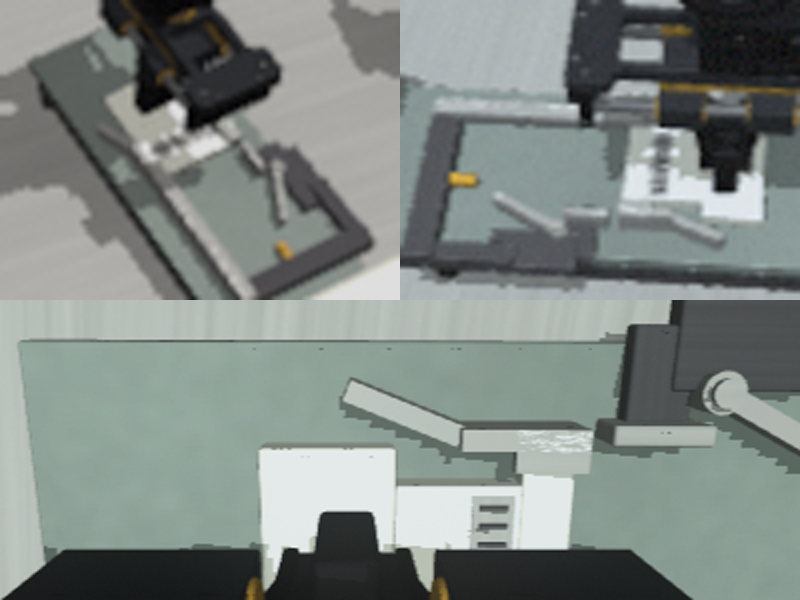

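The nose sits straight under the lips, with the pawl ahead at wrist-crop (800,445). The pin tip is at about slicer x +82 mm, so I expect the click after about 98 mm more travel. Advancing in stages.

Call:
{"method": "drive_tool", "body": {
  "moves": [
    {"x": 0, "y": 3, "z": 0, "rx": 0, "ry": 0, "rz": 0, "fingers": 1},
    {"x": 0, "y": 6, "z": 0, "rx": 0, "ry": 0, "rz": 0, "fingers": 1},
    {"x": 0, "y": 9, "z": 0, "rx": 0, "ry": 0, "rz": 0, "fingers": 1},
    {"x": 0, "y": 12, "z": 0, "rx": 0, "ry": 0, "rz": 0, "fingers": 1},
    {"x": 0, "y": 15, "z": 0, "rx": 0, "ry": 0, "rz": 0, "fingers": 1},
    {"x": 0, "y": 18, "z": 0, "rx": 0, "ry": 0, "rz": 0, "fingers": 1},
    {"x": 0, "y": 21, "z": 0, "rx": 0, "ry": 0, "rz": 0, "fingers": 1},
    {"x": 0, "y": 24, "z": 0, "rx": 0, "ry": 0, "rz": 0, "fingers": 1},
    {"x": 0, "y": 27, "z": 0, "rx": 0, "ry": 0, "rz": 0, "fingers": 1},
    {"x": 0, "y": 30, "z": 0, "rx": 0, "ry": 0, "rz": 0, "fingers": 1}
  ]
}}

```text
time_s: 13.05
tool_pos: [0.545, 0.2206, 0.0792]
tool_rot: [180.0, -0.0, 96.3]
force: [-1.1, 0.3, 1.2]
grip_width: 0.0156
grasp_force: 20.0
```

Call:
{"method": "drive_tool", "body": {
  "moves": [
    {"x": 0, "y": 3, "z": 0, "rx": 0, "ry": 0, "rz": 0, "fingers": 1},
    {"x": 0, "y": 6, "z": 0, "rx": 0, "ry": 0, "rz": 0, "fingers": 1},
    {"x": 0, "y": 9, "z": 0, "rx": 0, "ry": 0, "rz": 0, "fingers": 1},
    {"x": 0, "y": 12, "z": 0, "rx": 0, "ry": 0, "rz": 0, "fingers": 1},
    {"x": 0, "y": 15, "z": 0, "rx": 0, "ry": 0, "rz": 0, "fingers": 1},
    {"x": 0, "y": 18, "z": 0, "rx": 0, "ry": 0, "rz": 0, "fingers": 1},
    {"x": 0, "y": 21, "z": 0, "rx": 0, "ry": 0, "rz": 0, "fingers": 1},
    {"x": 0, "y": 24, "z": 0, "rx": 0, "ry": 0, "rz": 0, "fingers": 1},
    {"x": 0, "y": 27, "z": 0, "rx": 0, "ry": 0, "rz": 0, "fingers": 1},
    {"x": 0, "y": 30, "z": 0, "rx": 0, "ry": 0, "rz": 0, "fingers": 1}
  ]
}}

```text
time_s: 14.3
tool_pos: [0.5748, 0.2239, 0.0792]
tool_rot: [180.0, -0.0, 96.3]
force: [-0.4, 0.3, 1.7]
grip_width: 0.016
grasp_force: 20.0
```

Run:
```python
from h import *
w=snap('wrist','w6');o=sensors.get_obs();print(o['tool_pos'],o['tool_rot'],o['time_s'],o['force'],o['wrist_torque'])
cv2.imwrite('pics/w6b.png',cv2.resize(cv2.imread('pics/w6.png')[100:250,80:480],(800,300),interpolation=cv2.INTER_CUBIC))
```

```text
[0.5752153  0.22387784 0.07916281] [1.79964546e+02 6.07860007e-05 9.63244906e+01] 14.35 [0.4083677  0.61371165 1.09131067] [-0.06460092  0.04309988  0.03926938]
```

View pics/w6b.png

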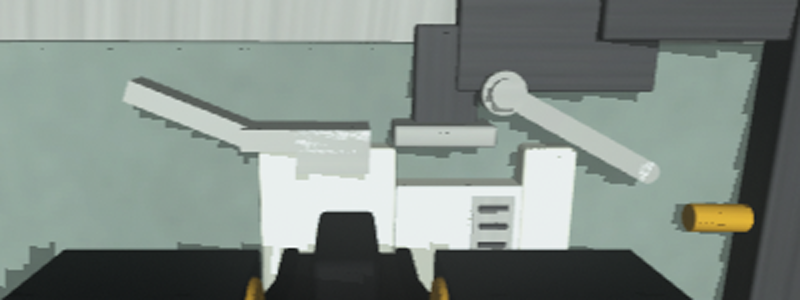

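The wrist crop shows the nose edge at x=575, pawl nose at (648,172), pin tip at x=684, scale about 3.5 px/mm. That puts pawl contact at about 18 mm and the click at about 35 mm.

Call:
{"method": "drive_tool", "body": {
  "moves": [
    {"x": 0, "y": 3, "z": 0, "rx": 0, "ry": 0, "rz": 0, "fingers": 1},
    {"x": 0, "y": 6, "z": 0, "rx": 0, "ry": 0, "rz": 0, "fingers": 1},
    {"x": 0, "y": 9, "z": 0, "rx": 0, "ry": 0, "rz": 0, "fingers": 1},
    {"x": 0, "y": 12, "z": 0, "rx": 0, "ry": 0, "rz": 0, "fingers": 1},
    {"x": 0, "y": 14, "z": 0, "rx": 0, "ry": 0, "rz": 0, "fingers": 1},
    {"x": 0, "y": 16, "z": 0, "rx": 0, "ry": 0, "rz": 0, "fingers": 1},
    {"x": 0, "y": 18, "z": 0, "rx": 0, "ry": 0, "rz": 0, "fingers": 1},
    {"x": 0, "y": 20, "z": 0, "rx": 0, "ry": 0, "rz": 0, "fingers": 1},
    {"x": 0, "y": 22, "z": 0, "rx": 0, "ry": 0, "rz": 0, "fingers": 1},
    {"x": 0, "y": 24, "z": 0, "rx": 0, "ry": 0, "rz": 0, "fingers": 1}
  ]
}}

```text
time_s: 15.6
tool_pos: [0.5987, 0.2266, 0.0792]
tool_rot: [180.0, -0.0, 96.3]
force: [-1.1, -1.5, 2.8]
grip_width: 0.0159
grasp_force: 20.0
```

Call:
{"method": "drive_tool", "body": {
  "moves": [
    {"x": 0, "y": 1, "z": 0, "rx": 0, "ry": 0, "rz": 0, "fingers": 1},
    {"x": 0, "y": 2, "z": 0, "rx": 0, "ry": 0, "rz": 0, "fingers": 1},
    {"x": 0, "y": 3, "z": 0, "rx": 0, "ry": 0, "rz": 0, "fingers": 1},
    {"x": 0, "y": 4, "z": 0, "rx": 0, "ry": 0, "rz": 0, "fingers": 1},
    {"x": 0, "y": 5, "z": 0, "rx": 0, "ry": 0, "rz": 0, "fingers": 1},
    {"x": 0, "y": 5.5, "z": 0, "rx": 0, "ry": 0, "rz": 0, "fingers": 1},
    {"x": 0, "y": 5.5, "z": 0, "rx": 0, "ry": 0, "rz": 0, "fingers": 1}
  ]
}}

```text
time_s: 16.48
tool_pos: [0.6041, 0.2271, 0.0792]
tool_rot: [180.0, -0.0, 96.3]
force: [-1.4, -2.2, 2.1]
grip_width: 0.0157
grasp_force: 20.0
```

Run:
```python
from h import *
w=snap('wrist','w7');o=sensors.get_obs();print(o['tool_pos'],o['force'],o['wrist_torque'])
# pin tip columns + nose column along rows
i=cv2.imread('pics/w7.png').astype(int);B,G,R=i[...,0],i[...,1],i[...,2]
m=(R>150)&(R-B>90);m[:, :300]=0;m[:170]=0;m[222:]=0;ys,xs=np.where(m);print('brass',len(xs),xs.min(),xs.max(),ys.min(),ys.max()) if len(xs) else 0
wp=cv2.imread('pics/w6.png').astype(int);m=(wp[...,2]>150)&(wp[...,2]-wp[...,0]>90);m[:,:300]=0;m[:170]=0;m[222:]=0;ys,xs=np.where(m);print(xs.min(),xs.max(),ys.min(),ys.max())
```

```text
[0.60407087 0.22710545 0.07918539] [-0.89730094 -2.14110601  2.56661007] [-0.54009181  0.28219755 -0.10806034]
brass 340 376 405 203 215
427 456 203 214
```

Call:
{"method": "drive_tool", "body": {
  "moves": [
    {"x": 0, "y": 1, "z": 0, "rx": 0, "ry": 0, "rz": 0, "fingers": 1},
    {"x": 0, "y": 2, "z": 0, "rx": 0, "ry": 0, "rz": 0, "fingers": 1},
    {"x": 0, "y": 3, "z": 0, "rx": 0, "ry": 0, "rz": 0, "fingers": 1},
    {"x": 0, "y": 4, "z": 0, "rx": 0, "ry": 0, "rz": 0, "fingers": 1},
    {"x": 0, "y": 4, "z": 0, "rx": 0, "ry": 0, "rz": 0, "fingers": 1}
  ]
}}

```text
time_s: 17.15
tool_pos: [0.6081, 0.2276, 0.0792]
tool_rot: [180.0, -0.0, 96.3]
force: [-2.3, -1.4, 2.6]
grip_width: 0.0158
grasp_force: 20.0
```

```bash
cat >> h.py <<'E'
def chk(n):
    F=[];T=[]
    for k in range(3):
        w=snap('wrist',n);o=sensors.get_obs();F.append(o['force']);T.append(o['wrist_torque'])
    i=w['image'].astype(int);m=(i[...,0]>150)&(i[...,0]-i[...,2]>90);m[:,:300]=0;m[:170]=0;m[222:]=0;ys,xs=np.where(m)
    print(n,o['time_s'],o['tool_pos'],np.mean(F,0).round(2),np.mean(T,0).round(3),'pin',(len(xs),xs.min(),xs.max()) if len(xs) else 0)
E
python3 -c "
from h import *
chk('w8')"
```

```text
w8 17.3 [0.60813622 0.22760441 0.07919677] [-0.16 -2.15  1.87] [-0.52   0.187 -0.048] pin (344, np.int64(369), np.int64(398))
```

Call:
{"method": "drive_tool", "body": {
  "moves": [
    {"x": 0, "y": 0.5, "z": 0, "rx": 0, "ry": 0, "rz": 0, "fingers": 1},
    {"x": 0, "y": 1, "z": 0, "rx": 0, "ry": 0, "rz": 0, "fingers": 1},
    {"x": 0, "y": 1.5, "z": 0, "rx": 0, "ry": 0, "rz": 0, "fingers": 1},
    {"x": 0, "y": 2, "z": 0, "rx": 0, "ry": 0, "rz": 0, "fingers": 1},
    {"x": 0, "y": 2, "z": 0, "rx": 0, "ry": 0, "rz": 0, "fingers": 1}
  ]
}}

```text
time_s: 17.92
tool_pos: [0.61, 0.2278, 0.0792]
tool_rot: [180.0, -0.0, 96.3]
force: [-0.7, -2.6, 2.9]
grip_width: 0.0157
grasp_force: 20.0
```

```bash
python3 -c "
from h import *
chk('w9')"
```

```text
w9 18.075 [0.60995804 0.22781116 0.07918699] [-1.23 -2.56  2.82] [-0.527  0.312 -0.085] pin (347, np.int64(366), np.int64(395))
```

Call:
{"method": "drive_tool", "body": {
  "moves": [
    {"x": 0, "y": 0.5, "z": 0, "rx": 0, "ry": 0, "rz": 0, "fingers": 1},
    {"x": 0, "y": 1, "z": 0, "rx": 0, "ry": 0, "rz": 0, "fingers": 1},
    {"x": 0, "y": 1.5, "z": 0, "rx": 0, "ry": 0, "rz": 0, "fingers": 1},
    {"x": 0, "y": 1.5, "z": 0, "rx": 0, "ry": 0, "rz": 0, "fingers": 1}
  ]
}}

```text
time_s: 18.58
tool_pos: [0.6112, 0.2279, 0.0792]
tool_rot: [-180.0, -0.0, 96.3]
force: [-3.0, -1.7, 4.8]
grip_width: 0.016
grasp_force: 20.0
```

```bash
python3 -c "
from h import *
chk('w10')"
```

```text
w10 18.725 [0.61115993 0.22791889 0.07920356] [-3.01 -2.49  4.95] [-0.631  0.724 -0.08 ] pin (335, np.int64(365), np.int64(393))
```

Call:
{"method": "drive_tool", "body": {
  "moves": [
    {"x": 0, "y": 0.4, "z": 0, "rx": 0, "ry": 0, "rz": 0, "fingers": 1},
    {"x": 0, "y": 0.8, "z": 0, "rx": 0, "ry": 0, "rz": 0, "fingers": 1},
    {"x": 0, "y": 1.2, "z": 0, "rx": 0, "ry": 0, "rz": 0, "fingers": 1},
    {"x": 0, "y": 1.5, "z": 0, "rx": 0, "ry": 0, "rz": 0, "fingers": 1},
    {"x": 0, "y": 1.5, "z": 0, "rx": 0, "ry": 0, "rz": 0, "fingers": 1}
  ]
}}

```text
time_s: 19.35
tool_pos: [0.6121, 0.228, 0.0792]
tool_rot: [-179.9, 0.0, 96.3]
force: [-5.1, -3.0, 6.9]
grip_width: 0.0159
grasp_force: 20.0
```

```bash
python3 -c "
from h import *
chk('w11')"
```

```text
w11 19.5 [0.61207091 0.22802868 0.07921743] [-5.47 -3.32  6.67] [-0.734  1.146 -0.055] pin (315, np.int64(365), np.int64(391))
```

Call:
{"method": "drive_tool", "body": {
  "moves": [
    {"x": 0, "y": 0.4, "z": 0, "rx": 0, "ry": 0, "rz": 0, "fingers": 1},
    {"x": 0, "y": 0.8, "z": 0, "rx": 0, "ry": 0, "rz": 0, "fingers": 1},
    {"x": 0, "y": 1.2, "z": 0, "rx": 0, "ry": 0, "rz": 0, "fingers": 1},
    {"x": 0, "y": 1.5, "z": 0, "rx": 0, "ry": 0, "rz": 0, "fingers": 1},
    {"x": 0, "y": 1.5, "z": 0, "rx": 0, "ry": 0, "rz": 0, "fingers": 1}
  ]
}}

```text
time_s: 20.12
tool_pos: [0.6129, 0.2281, 0.0792]
tool_rot: [-179.8, 0.0, 96.3]
force: [-8.2, -3.5, 8.0]
grip_width: 0.0155
grasp_force: 20.0
```

```bash
python3 -c "
from h import *
chk('w12')"
```

```text
w12 20.275 [0.61285902 0.22811199 0.07918639] [-6.88 -3.42  7.93] [-0.8    1.517 -0.05 ] pin (299, np.int64(366), np.int64(390))
```

Call:
{"method": "drive_tool", "body": {
  "moves": [
    {"x": 0, "y": 0.4, "z": -0.2, "rx": 0, "ry": 0, "rz": 0, "fingers": 1},
    {"x": 0, "y": 0.8, "z": -0.2, "rx": 0, "ry": 0, "rz": 0, "fingers": 1},
    {"x": 0, "y": 1.2, "z": -0.2, "rx": 0, "ry": 0, "rz": 0, "fingers": 1},
    {"x": 0, "y": 1.2, "z": -0.2, "rx": 0, "ry": 0, "rz": 0, "fingers": 1}
  ]
}}

```text
time_s: 20.78
tool_pos: [0.6136, 0.2281, 0.0792]
tool_rot: [-179.7, 0.0, 96.3]
force: [-9.9, -3.6, 9.1]
grip_width: 0.0158
grasp_force: 20.0
```

```bash
python3 -c "
from h import *
chk('w13')"
```

```text
w13 20.925 [0.61353687 0.22815033 0.07923656] [-8.88 -3.86  8.66] [-0.86   1.737 -0.04 ] pin (288, np.int64(366), np.int64(389))
```

Call:
{"method": "drive_tool", "body": {
  "moves": [
    {"x": 0, "y": 0.3, "z": -0.2, "rx": 0, "ry": 0, "rz": 0, "fingers": 1},
    {"x": 0, "y": 0.6, "z": -0.2, "rx": 0, "ry": 0, "rz": 0, "fingers": 1},
    {"x": 0, "y": 1, "z": -0.2, "rx": 0, "ry": 0, "rz": 0, "fingers": 1},
    {"x": 0, "y": 1, "z": -0.2, "rx": 0, "ry": 0, "rz": 0, "fingers": 1}
  ]
}}

```text
time_s: 21.42
tool_pos: [0.6141, 0.2282, 0.0793]
tool_rot: [-179.7, 0.0, 96.4]
force: [-9.9, -4.8, 7.9]
grip_width: 0.0153
grasp_force: 20.0
```

```bash
python3 -c "
from h import *
chk('w14')
d=[cv2.imread(f'pics/{n}.png')[100:222,180:400] for n in('w8','w14')]
cv2.imwrite('pics/c14.png',cv2.resize(np.vstack(d),(660,600),interpolation=cv2.INTER_CUBIC))
for n in('w7','w9','w11','w13','w14'):
  i=cv2.imread(f'pics/{n}.png').astype(int); print(n,np.abs(i-cv2.imread('pics/w9.png'))[150:200,260:380].mean())
"
```

```text
w14 21.575 [0.61411754 0.22820929 0.07927698] [-9.47 -3.68  8.5 ] [-0.9    1.926 -0.07 ] pin (275, np.int64(366), np.int64(388))
w7 11.588222222222223
w9 0.0
w11 4.871888888888889
w13 7.885222222222223
w14 9.340777777777777
```

```bash
python3 -c "
from h import *
for n in('w6','w9','w12','w13','w14'):
  i=cv2.imread(f'pics/{n}.png').astype(int)
  print(n);print(i[160:194:3,300:348:3].mean(2).astype(int))
" | tail -n 41
```

```text
[142 141 141 141 141 141 141 141 141 142 142 141 141 107 235 242]
 [205 206 204 204 205 205 205 204 205 205 205 204 204 204 238 241]]
w12
[[206 206 206 206 205 206 205 205 205 205 170 101 138 167 168 168]
 [137 204 206 205 206 206 205 205 205 205 205 204 205 204 118 169]
 [114 114 113 114 183 204 206 205 205 205 205 206 205 205 227 232]
 [166 166 168 116 116 117 116 124 203 204 205 205 204 212 225 205]
 [167 166 167 119 119 117 116 115 116 115 116 158 203 211 216 205]
 [167 166 167 168 169 169 169 169 169 150 117 117 117 107 131 238]
 [168 168 168 167 167 167 168 169 169 169 119 119 118 105 181 242]
 [169 167 167 166 167 167 166 168 169 170 171 172 152 105 198 242]
 [169 168 167 167 167 167 167 168 170 170 172 173 119 106 208 242]
 [170 169 169 167 167 168 169 170 171 172 173 174 121 107 224 242]
 [142 142 142 141 142 142 142 142 142 141 142 142 130 107 231 242]
 [206 206 206 206 206 206 205 206 205 206 206 205 205 205 236 242]]
w13
[[206 206 206 205 206 205 205 205 205 195 117 128 167 169 168 167]
 [192 206 206 206 205 206 205 205 204 205 205 205 205 161 131 167]
 [115 114 114 147 2
[... 760 characters left out ...]
 205 205 206 127 114 169 168]
 [115 114 124 204 205 205 205 204 205 205 206 205 205 212 223 181]
 [166 148 116 116 116 117 191 204 205 206 205 206 216 222 221 204]
 [167 149 118 118 119 117 116 116 115 158 204 206 216 227 204 204]
 [167 168 169 169 169 170 169 169 117 116 117 116 125 209 203 218]
 [168 169 168 167 168 168 169 170 169 119 120 120 118 105 179 242]
 [168 167 167 167 167 167 167 168 169 171 171 171 117 105 196 242]
 [168 168 168 167 168 168 168 170 171 173 173 173 172 106 209 242]
 [169 169 168 168 167 168 170 171 172 174 174 174 155 107 220 242]
 [142 142 142 142 142 142 142 142 142 142 142 141 142 108 230 242]
 [206 206 206 206 206 206 206 206 206 206 206 205 206 206 235 242]]
```

The pawl nose is right on the notch's front corner, so the click should come in under 1 mm.

Call:
{"method": "drive_tool", "body": {
  "moves": [
    {"x": 0, "y": 0.3, "z": -0.2, "rx": 0, "ry": 0, "rz": 0, "fingers": 1},
    {"x": 0, "y": 0.6, "z": -0.2, "rx": 0, "ry": 0, "rz": 0, "fingers": 1},
    {"x": 0, "y": 0.8, "z": -0.2, "rx": 0, "ry": 0, "rz": 0, "fingers": 1},
    {"x": 0, "y": 0.8, "z": -0.2, "rx": 0, "ry": 0, "rz": 0, "fingers": 1}
  ]
}}

```text
time_s: 22.08
tool_pos: [0.6147, 0.2283, 0.0794]
tool_rot: [-179.7, 0.0, 96.4]
force: [-9.8, -4.0, 9.1]
grip_width: 0.0158
grasp_force: 20.0
```

```bash
python3 -c "
from h import *
chk('w15')
i=cv2.imread('pics/w15.png').astype(int)
print(i[160:194:3,300:348:3].mean(2).astype(int))
"
```

```text
w15 22.225 [0.61460372 0.22828579 0.07930514] [-10.57  -4.21   8.64] [-0.922  2.035 -0.054] pin (266, np.int64(366), np.int64(387))
[[207 207 207 206 206 205 206 157 107 167 168 169 169 169 168 168]
 [207 207 207 207 206 206 206 206 205 205 162 107 158 169 169 169]
 [115 158 205 207 206 206 205 206 206 206 206 206 205 163 160 169]
 [114 114 116 116 138 204 206 206 206 206 206 206 208 226 207 181]
 [167 118 120 119 118 117 116 125 192 206 206 206 218 210 204 186]
 [168 169 169 170 170 117 116 116 116 117 126 192 223 213 206 241]
 [169 169 167 167 168 170 170 169 171 119 120 120 118 106 181 242]
 [167 168 168 167 167 167 168 169 171 171 172 172 152 106 197 242]
 [168 168 168 168 167 168 168 170 171 173 174 173 153 106 196 242]
 [170 169 168 167 167 169 170 171 173 174 174 174 119 107 221 242]
 [144 142 143 142 142 143 142 142 142 142 142 142 131 108 231 242]
 [206 207 206 206 206 206 206 206 206 206 206 206 206 205 236 242]]
```

Call:
{"method": "drive_tool", "body": {
  "moves": [
    {"x": 0, "y": 0.3, "z": -0.2, "rx": 0, "ry": 0, "rz": 0, "fingers": 1},
    {"x": 0, "y": 0.6, "z": -0.2, "rx": 0, "ry": 0, "rz": 0, "fingers": 1},
    {"x": 0, "y": 0.8, "z": -0.2, "rx": 0, "ry": 0, "rz": 0, "fingers": 1},
    {"x": 0, "y": 0.8, "z": -0.2, "rx": 0, "ry": 0, "rz": 0, "fingers": 1}
  ]
}}

```text
time_s: 22.72
tool_pos: [0.615, 0.2283, 0.0794]
tool_rot: [-179.6, 0.0, 96.4]
force: [-10.8, -4.2, 8.3]
grip_width: 0.016
grasp_force: 20.0
```

```bash
python3 -c "
from h import *
chk('w16')
i=cv2.imread('pics/w16.png').astype(int)
print(i[160:194:3,300:348:3].mean(2).astype(int))
"
```

```text
w16 22.875 [0.61497835 0.22836482 0.07939972] [-10.98  -4.13   8.77] [-0.942  2.215 -0.04 ] pin (261, np.int64(366), np.int64(387))
[[166 166 166 165 165 167 168 168 169 169 168 168 169 169 168 167]
 [197 113 166 167 167 169 169 169 168 169 169 169 169 170 169 168]
 [207 207 188 124 170 170 169 168 168 170 170 170 170 170 169 169]
 [208 207 207 206 162 128 170 169 168 170 169 169 169 169 169 169]
 [207 207 206 206 207 206 162 157 168 170 170 169 169 159 135 137]
 [159 206 207 206 206 206 207 206 119 136 170 170 170 115 148 241]
 [118 117 159 206 207 207 206 206 207 206 119 170 170 105 180 242]
 [116 116 116 116 181 206 207 206 207 206 212 219 154 105 197 242]
 [168 168 148 116 116 116 192 207 207 211 224 224 207 106 208 242]
 [170 169 168 167 150 119 118 119 193 222 210 205 205 107 223 242]
 [142 143 143 143 142 143 112 112 112 112 213 206 153 108 231 242]
 [206 206 206 206 206 206 206 207 206 206 205 206 206 206 236 242]]
```

Clicked: in the notch the patch now shows the pawl arm well inside. I'll ease off before letting go.

Call:
{"method": "drive_tool", "body": {
  "moves": [
    {"x": 0, "y": -1, "z": 0, "rx": 0, "ry": 0, "rz": 0, "fingers": 1},
    {"x": 0, "y": -2, "z": 0, "rx": 0, "ry": 0, "rz": 0, "fingers": 1},
    {"x": 0, "y": -3, "z": 0, "rx": 0, "ry": 0, "rz": 0, "fingers": 1},
    {"x": 0, "y": -4, "z": 0, "rx": 0, "ry": 0, "rz": 0, "fingers": 1},
    {"x": 0, "y": -5, "z": 0, "rx": 0, "ry": 0, "rz": 0, "fingers": 1},
    {"x": 0, "y": -5, "z": 0, "rx": 0, "ry": 0, "rz": 0, "fingers": 1},
    {"x": 0, "y": -5, "z": 0, "rx": 0, "ry": 0, "rz": 0, "fingers": 1}
  ]
}}

```text
time_s: 23.75
tool_pos: [0.6124, 0.2283, 0.0793]
tool_rot: [-179.9, 0.0, 96.3]
force: [-4.4, -1.2, 0.6]
grip_width: 0.0156
grasp_force: 20.0
```

Call:
{"method": "drive_tool", "body": {
  "moves": [
    {"x": 0, "y": -0.5, "z": 0, "rx": 0, "ry": 0, "rz": 0, "fingers": 0.3},
    {"x": 0, "y": -0.5, "z": 0, "rx": 0, "ry": 0, "rz": 0, "fingers": 0.3},
    {"x": 0, "y": -1, "z": 0, "rx": 0, "ry": 0, "rz": 0, "fingers": 0},
    {"x": 0, "y": -1, "z": 0, "rx": 0, "ry": 0, "rz": 0, "fingers": 0},
    {"x": 0, "y": -1, "z": 0, "rx": 0, "ry": 0, "rz": 0, "fingers": 0},
    {"x": 0, "y": -1, "z": 0, "rx": 0, "ry": 0, "rz": 0, "fingers": 0},
    {"x": 0, "y": -1, "z": 0, "rx": 0, "ry": 0, "rz": 0, "fingers": 0}
  ]
}}

```text
time_s: 24.62
tool_pos: [0.6122, 0.2281, 0.08]
tool_rot: [180.0, -0.0, 96.3]
force: [-0.4, -0.6, 0.4]
grip_width: 0.0432
grasp_force: 0.0
```

Call:
{"method": "drive_tool", "body": {
  "moves": [
    {"x": 0, "y": 0, "z": -20, "rx": 0, "ry": 0, "rz": 0, "fingers": 0},
    {"x": 0, "y": 0, "z": -60, "rx": 0, "ry": 0, "rz": 0, "fingers": 0},
    {"x": 0, "y": 0, "z": -110, "rx": 0, "ry": 0, "rz": 0, "fingers": 0},
    {"x": 0, "y": 0, "z": -160, "rx": 0, "ry": 0, "rz": 0, "fingers": 0},
    {"x": 0, "y": 0, "z": -200, "rx": 0, "ry": 0, "rz": 0, "fingers": 0},
    {"x": 0, "y": 0, "z": -220, "rx": 0, "ry": 0, "rz": 0, "fingers": 0},
    {"x": 0, "y": 0, "z": -220, "rx": 0, "ry": 0, "rz": 0, "fingers": 0},
    {"x": 0, "y": 0, "z": -220, "rx": 0, "ry": 0, "rz": 0, "fingers": 0}
  ]
}}

```text
time_s: 25.62
tool_pos: [0.6118, 0.2279, 0.2994]
tool_rot: [-180.0, 0.0, 96.3]
force: [-0.6, 0.6, -0.7]
grip_width: 0.0437
grasp_force: 0.0
```

```bash
python3 -c "
from h import *
snap('wrist','w17');cv2.imwrite('pics/c17.png',cv2.resize(cv2.imread('pics/w17.png')[60:240,150:390],(800,600),interpolation=cv2.INTER_CUBIC))"
```

```text
(no output)
```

View pics/c17.png

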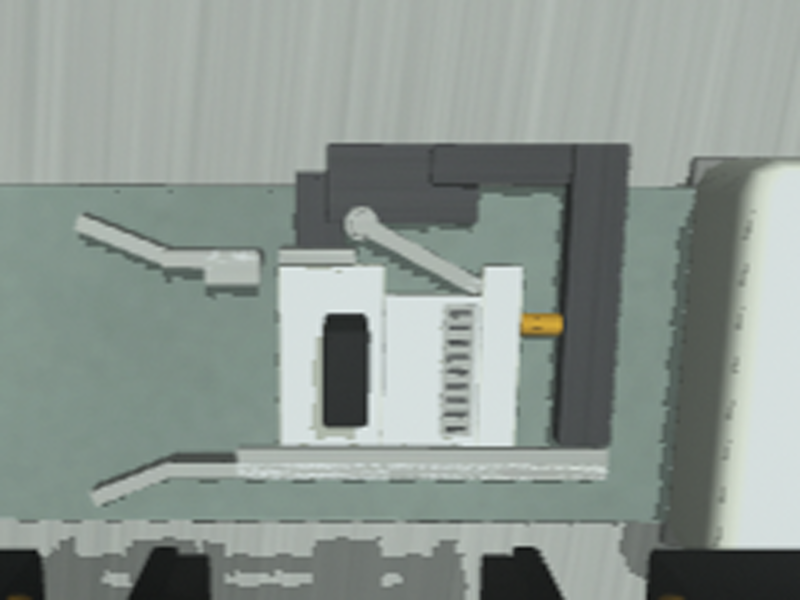

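The final view shows the pawl nose (478,283) in the notch against the solid front part, and the cassette straight in the slot with its nose on the brass pin (522,324). The gripper is clear of it.

```bash
python3 -c "
from h import *
print(workorder.sign_off())"
```

```text
the job is handed in; nothing more can be done
None
```

The cassette is in the slot with the pawl clicked into its notch and its nose on the ejector pin. The gripper has let go, the wrist force along the push stayed at about 11 N or less in every reading, and the job is handed in (the sign-off returned no verdict).

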